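# Select the test channel by clicks, then press start

## Robot

A 6-joint arm with a two-finger parallel gripper is mounted at the origin on the work surface. World frame = base frame: x ahead of the robot, y to its left, z up, the work surface at z = 0. Lengths are in m, angles in degrees, forces in N, time in s.
With the tool pointing down it reaches from about 0.275 to 0.825 m from the base axis. Payload 4.9 kg.
Tool frame: the origin (TCP) lies at the centre of the arm's flange, where the gripper is bolted on; the fingertips stand 173 mm ahead of it and the grasp point (between the pads) lies 155 mm ahead of it; z points along the fingers, x is the direction in which the jaws open and shut, and the axes are right-handed (so a half turn about z gives the same grasp; the last joint's range is limited). The gripper opens to 85 mm and grips with 20 to 120 N. Pads are 22 mm wide; open, the fingers measure 114 mm over their backs; the gripper's body (76 mm by 85 mm) begins 54 mm behind the grasp point. The pads swing forward as they close: fully open they stand 13 mm farther back than shut.
Start: joints at [-79.252, 18.69, -11.035, 60.275, 0, 82.311], TCP at [0.174, -0.522, 0.405] pointing down, gripper open.
Joint ranges: [-152.03, 152.03], [-55.5, 102.48], [-74.3, 77.21], [-110.64, 120.58], [-84.22, 78.4], [-180, 180]. Speed limits (degrees/s): [147.25, 147.25, 180, 180, 180, 180].

## Interface

Orientations are given as a 3x3 rotation matrix whose columns are the frame's x, y, z axes.
In Python, from bench import ctrl, optics gives the robot as it stands.
- The arm moves only by the tool play_rows, never from a script. Its argument "motion" is a list of rows, each an object with "jaw": the closure, from 0 (fully open) to 1 (shut); "translation": the shift along the tool's x, y, z in mm, a list of three; "delta_rot": the turn, a rotation vector about the tool's x, y, z in rad, a list of three. In form: [{"jaw": jaw, "translation": [x, y, z], "delta_rot": [ax, ay, az]}, ...]. A call has 1 to 20 rows; each row is the pose to reach, as a shift and turn from the pose commanded when the call began, along the tool's axes at that moment; what a row does not reach only later rows make up. A row lasts 1/10 s, in which the tool goes at most 50 mm and 8.59 degrees, less where a joint would pass 70% of its speed; a pose out of reach is approached as far as the arm can. A call with a gripper value outside its range is refused whole. The fingers move at their own pace and stop on an object; "newtons" is the grip in N (left out, the last holds). Time passes only in rows, so rows that repeat a pose let the fingers close. It gives the time, the measured TCP pose, the force and the opening at its end, in the units of the state.
- ctrl.state(): the state, without advancing time (a new reading comes with each control period).
- optics.camera(name): name is "scene" or "top"; returns the picture (420x560x3 uint8, blue, green, red); there is no depth.
- optics.camera_model(name): a dict with "fx", "fy", "cx", "cy" (pixels), "extrinsics" (4x4, takes a point from camera to world coordinates). Camera axes: x right, y up, looking along -z (the intrinsics and any distortion apply to the point x, -y, -z); pixel columns grow to the right and rows downward; lengths in m; the calibration is good to about 2 mm. A picture is of the moment at which its call begins. camera_model takes no time and is no camera call.
- ctrl.hand_in(): hands the job in, once; it reports no verdict.
The state is a dict: "clock": time; "qpos": joint angles; "joint_velocities": joint speeds; "tau": joint torques, N m; "tool_pos": TCP position; "eef_rot": TCP orientation; "wrist_force": force on the tool from outside, world axes, zero at the start; "wrist_torque": the same for the moment, N m; "opening": finger opening in m.
Only numpy, scipy, OpenCV 4.12 (cv2) and the standard library are available. Lean on these libraries where they do the work, as an engineer would, in place of code of your own. Each camera call takes 0.05 s, during which the arm holds its last target.

## Task

On top of the bench tester, push the handle of the rotary selector round with a fingertip, counting clicks, until it rests on position 5: the fifth mark clockwise (seen from above) from the long end mark, which is position 0. Only then press the button of the start box fully down with a fingertip and let it come back up. Push the selector handle from its side, never with it between the fingers; do not shove, tip or lift the start box, and leave the cell, the screwdriver and the multimeter where they are.

Things in the scene. Friction and masses are not known exactly. Their poses are not given: they have to be found in the camera images.
- tester: Fixed bench tester, left or right of the bench centre: low dark grey case with grey side guards, 222 (x) x 246 (y) x 70 mm high. Origin: centre of its underside; z up, x from its front edge to its rear edge, where a flat screen and three flat keys lie. Flat deck at 70 mm; only the selector stands up from it, its vertical axis at x = -30, y = 0 mm. Yaw up to 20 degrees either way.
- selector (a joint): Selector angle, rad: 0 with the handle on the long mark (position 0, end stop), growing clockwise seen from above; position n at n x 0.5236, position 5 at 2.618, end stop 3.665 (position 7). Starts at 0, 1 or 2. A sprung detent draws it into the nearest position and tips over half-way between two; it stays when let go. A click takes up to 0.17 N m (4 N at 40 mm).
- selector_axis (a point): On the selector's axis at the handle's top, 34 mm above the deck. Turns with it: x along the handle to its nose (the end that points at the mark, white line on top), z up. Handle: black upright bar 14 mm wide, from 20 mm behind the axis to 62 mm ahead, flanks 7 to 34 mm above the deck; hub radius 17 mm, full height; foot disc radius 24 mm, 7 mm high.
- long_mark (a point): Middle of the long, wide white mark of position 0, flat on the deck, 74 mm from the axis, 105 degrees counter-clockwise (seen from above) of the tester's +x. Seven short marks follow it clockwise round the selector, 30 degrees apart: positions 1 to 7.
- handle_nose (a point): Point inside the handle's nose, 55 mm from the axis, 20 mm above the deck; its frame is parallel to that of selector_axis.
- start_button_top (a point): Centre of the top of the start button: a white round plunger of radius 17 mm in a black collar on top of the start box; z up, pressed straight down.
- start_button (a joint): Button travel in m: 0 released, 0.006 fully down, which takes 5 N; a spring brings it back.
- start_box_mid (a point): Centre of the start box, 25 mm above the bench: a loose, heavy grey box (about 0.8 kg) 90 x 80 x 50 mm on rubber feet with the button on top. It stands on the other side of the bench centre from the tester.
- cell_mid (a point): Bystander: a bare grey battery cell standing upright, diameter 21 mm, 70 mm high, behind the start box; point half-way up.
- screwdriver_grip (a point): Bystander: a screwdriver 160 mm long lying in front of the start box; point on its handle.
- multimeter_mid (a point): Bystander: a red hand-held multimeter 82 x 160 x 38 mm lying behind the tester; point at its centre. Its own small dial is no part of the job.
There are look-alikes about, which are no part of the job. Several things look just like the part that bears start_button_top: the one meant starts farthest to the robot's right.

How it is judged:
By the outcome, as a careful person would: the job done as asked, in the order asked, and still so for the second after the job is handed in, with the robot touching nothing.
It also fails if it takes over 58 s, if anything falls off the work surface, if the arm or the gripper's body presses on something with over 40 N, if the wrist force passes 120 N, or if a joint passes its speed limit or range.

## Working session

There is one attempt and no reset: what is moved stays moved. The work goes in short steps, Python scripts to look and compute and a tool call to move; the robot and the scene stay as the last step left them, time stands still between calls to the robot, and variables do not carry over. Pictures are saved under pics/ and viewed, and the job is handed in when it is done.

Besides the shell and the picture viewer there is one more tool, called after ">>>" in YAML: its name, and indented under it one key for each argument. play_rows: Moves the arm, as the interface text tells. Its arguments: {"type":"object","properties":{"motion":{"type":"array"},"newtons":{"type":"number"}},"required":["motion"]}

```bash
ls; mkdir -p pics
python3 - <<'E'
from bench import ctrl, optics
import cv2,numpy as np
np.set_printoptions(precision=4,suppress=True)
print(ctrl.state())
for n in("scene","top"):
    cv2.imwrite(f"pics/{n}0.png",optics.camera(n)); print(n,optics.camera_model(n))
E
```

```text
pics
{'clock': 0.0, 'qpos': array([-79.2502,  18.7341, -11.0901,  60.2772,  -0.0003,  82.312 ]), 'joint_velocities': array([ 0.0444,  0.0332, -0.053 ,  0.0192,  0.0991, -0.0315]), 'tau': array([  0.0007, -44.34  ,  26.2442,   0.0157,   0.0001,   0.    ]), 'tool_pos': array([ 0.1739, -0.5215,  0.4039]), 'eef_rot': array([[ 0.3163, -0.9487, -0.0003],
       [-0.9487, -0.3163,  0.0017],
       [-0.0018, -0.0002, -1.    ]]), 'wrist_force': array([-0.4629, -0.3069,  0.3656]), 'wrist_torque': array([ 0.0036,  0.0385, -0.0389]), 'opening': 0.0854893398842852}
scene {'fx': 384.6066528815878, 'fy': 384.6066528815878, 'cx': 275.8946592720679, 'cy': 212.17526373692806, 'extrinsics': array([[-0.6588, -0.5335,  0.5304,  1.0218],
       [ 0.7523, -0.4598,  0.4718,  0.4311],
       [-0.0078,  0.7098,  0.7043,  0.6907],
       [ 0.    ,  0.    ,  0.    ,  1.    ]])}
top {'fx': 407.52828524109196, 'fy': 407.52828524109196, 'cx': 275.89894251860187, 'cy': 204.76321330022128, 'extrinsics': array([[-0.0043,  0.991 , -0.134 ,  0.4525],
       [-0.9999, -0.0025,  0.0136,  0.0588],
       [ 0.0131,  0.1341,  0.9909,  0.9015],
       [ 0.    ,  0.    ,  0.    ,  1.    ]])}
```

View pics/scene0.png

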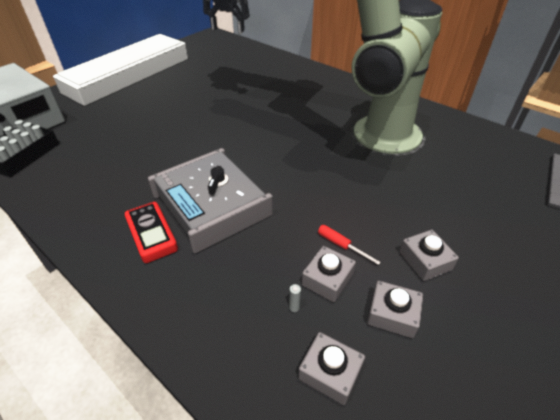

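View pics/top0.png

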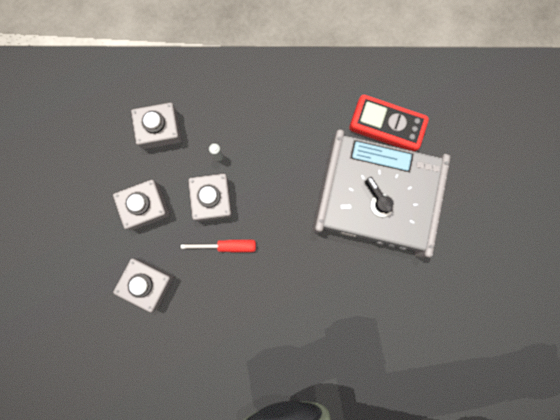

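The top view shows the tester at about (383,193), on the robot's right, with the long mark at (346,207) and the handle nose at about (371,183). There are four look-alike boxes, with buttons at (208,196), (136,203), (152,121) and (139,286). The one meant is (208,196): it is farthest right, with the cell (215,149) behind it and the screwdriver (235,246) in front.

```bash
cat > h.py <<'E'
import cv2,numpy as np
from bench import ctrl, optics
np.set_printoptions(precision=4,suppress=True)
def ray(n,uv,z):
    m=optics.camera_model(n);T=m["extrinsics"]
    d=T[:3,:3]@np.array([(uv[0]-m["cx"])/m["fx"],-(uv[1]-m["cy"])/m["fy"],-1])
    o=T[:3,3]; return o+d*(z-o[2])/d[2]
def proj(n,p):
    m=optics.camera_model(n);T=m["extrinsics"]
    c=T[:3,:3].T@(np.array(p)-T[:3,3]); return np.array([m["cx"]+m["fx"]*c[0]/-c[2],m["cy"]-m["fy"]*c[1]/-c[2]])
def blobs(mask,a0,a1):
    n,l,s,c=cv2.connectedComponentsWithStats(mask.astype(np.uint8))
    return [(c[i],s[i,4],s[i,:4]) for i in range(1,n) if a0<=s[i,4]<=a1]
E
python3 - <<'E'
from h import *
t=cv2.imread("pics/top0.png"); s=cv2.imread("pics/scene0.png")
a=cv2.resize(t[120:265,310:460],None,fx=4,fy=4,interpolation=cv2.INTER_CUBIC)[:,:600]
cv2.imwrite("pics/c1.png",a)
b=cv2.resize(t[130:265,170:270],None,fx=4,fy=4,interpolation=cv2.INTER_CUBIC); cv2.imwrite("pics/c2.png",b)
for n,im,roi,h in(("top",t,(160,235,330,430),.07),("top",t,(90,310,100,240),.06),("scene",s,(155,215,170,260),.07),("scene",s,(225,380,280,460),.06)):
    r0,r1,c0,c1=roi; m=np.zeros(im.shape[:2],bool); m[r0:r1,c0:c1]=(im[r0:r1,c0:c1].min(2)>185)
    print(n,h)
    for c,A,bb in blobs(m,3,600): print(c,A,bb,ray(n,c,h))
# case outline via grey mask
E
```

```text
top 0.07
[331.8191 169.5957] 94 [330 160   6  27] [ 0.6387 -0.0696  0.07  ]
[393.8066 162.7028] 212 [368 160  42   9] [ 0.6533 -0.2002  0.07  ]
[372.4615 182.6667] 39 [369 178   8  10] [ 0.6108 -0.1537  0.07  ]
top 0.06
[213.8706 148.3882] 85 [209 144  11  10] [0.6872 0.1782 0.06  ]
[207.2017 194.3133] 233 [199 186  17  17] [0.5886 0.1905 0.06  ]
[134.9573 202.0299] 234 [127 194  17  17] [0.5728 0.3399 0.06  ]
[198.8136 245.9237] 118 [181 244  37   5] [0.4815 0.2058 0.06  ]
[137.28  285.404] 250 [129 277  18  18] [0.4026 0.3281 0.06  ]
scene 0.07
[211.5 164. ] 6 [211 163   2   3] [ 0.5297 -0.2313  0.07  ]
[198.8333 168.8333] 6 [198 168   3   3] [ 0.5648 -0.241   0.07  ]
[223.8293 180.5854] 41 [219 175   9  11] [ 0.5551 -0.1573  0.07  ]
[191.  177.5] 6 [190 177   3   2] [ 0.6009 -0.2292  0.07  ]
[210.3529 180.3529] 17 [208 177   5   8] [ 0.5765 -0.1836  0.07  ]
[190.25 186.75] 8 [189 186   4   3] [ 0.6252 -0.2029  0.07  ]
[239.5625 192.625 ] 32 [236 190   8   6] [ 0.5613 -0.0954  0.07  ]
[196.875 194.875] 8 [196 194   3   3] [ 0.6341 -0.1676  0.07  ]
[225.5 198. ] 6 [225 197   2   3] [ 0.5968 -0.1073  0.07  ]
[210.125 199.125] 8 [209 198   3   3] [ 0.6234 -0.1321  0.07  ]
scene 0.06
[433.2    241.4056] 180 [425 235  17  14] [0.393  0.3241 0.06  ]
[363.5 253.7] 60 [349 245  30  19] [0.52  0.229 0.06 ]
[330.0457 260.066 ] 197 [322 253  17  15] [0.5795 0.1859 0.06  ]
[294.8305 288.5424] 59 [291 285   9   8] [0.6811 0.1749 0.06  ]
[399.5738 296.1266] 237 [391 288  18  17] [0.5639 0.3363 0.06  ]
[333.4338 356.3508] 325 [324 347  20  20] [0.7434 0.3098 0.06  ]
```

View pics/c1.png

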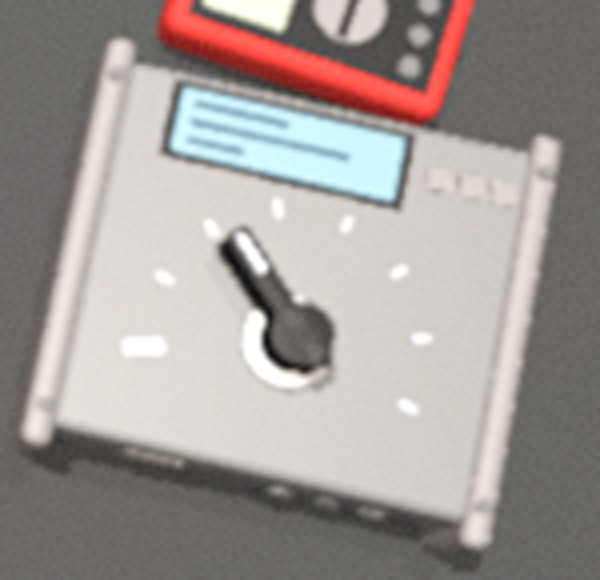

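View pics/c2.png

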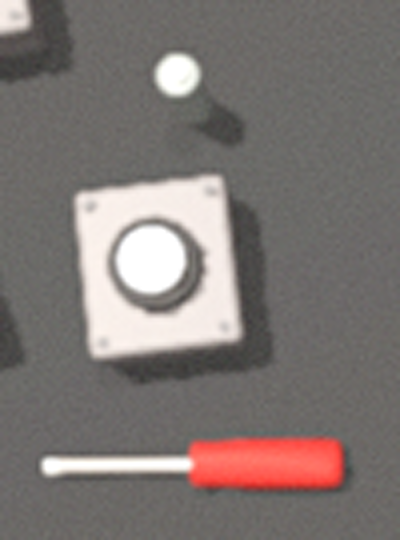

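Run:
```python
from h import *
from scipy.optimize import least_squares
t=cv2.imread("pics/top0.png")
g=t.min(2).astype(int); loc=cv2.medianBlur(t.min(2),21).astype(int)
m=np.zeros(g.shape,bool); m[166:226,337:422]=(g-loc)[166:226,337:422]>18
P=[]
for c,A,bb in blobs(m,3,120):
    w=ray("top",c,.07); print(c,A,w); P.append(w[:2])
P=np.array(P)
# known layout: axis a, yaw; marks at angle yaw+105-30n, r 74 -- assign via initial guess
a0=ray("top",(310+290/4,120+345/4),.07)[:2]
def pred(p): 
    an=p[2]+np.radians(105-30*np.arange(8)); return np.c_[p[0]+.074*np.cos(an),p[1]+.074*np.sin(an)]
def res(p): 
    D=np.linalg.norm(P[:,None]-pred(p)[None],axis=2).min(1); return np.minimum(D,.02)
S=[least_squares(res,[*a0,np.radians(y)],diff_step=1e-4,loss='soft_l1',f_scale=.002) for y in(-20,-12,-5,5)]
s=min(S,key=lambda s:s.cost);print("axis",s.x[:2],"yaw",np.degrees(s.x[2]),res(s.x))
# same from scene
sc=[(198.83,168.83),(211.5,164),(191,177.5),(190.25,186.75),(196.875,194.875),(225.5,198),(210.125,199.125),(239.56,192.6)]
P=np.array([ray("scene",c,.07)[:2] for c in sc])
s2=least_squares(res,s.x,diff_step=1e-4);print("scene axis",s2.x[:2],np.degrees(s2.x[2]),res(s2.x))
# button triangulation
def tri(a,b):
    def r(p): return np.r_[proj("top",p)-a,proj("scene",p)-b]
    q=least_squares(r,[.58,.19,.06]); return q.x,q.fun
print("button",tri((207.2,194.3),(330.05,260.07)))
print("cell top",[ray(n,c,.07) for n,c in(("top",(213.87,148.39)),("scene",(294.8,288.5)))])
```

```text
[379.0667 171.6667] 15 [ 0.6341 -0.1684  0.07  ]
[362.5333 176.6667] 15 [ 0.6236 -0.1334  0.07  ]
[396.3846 175.4615] 13 [ 0.626  -0.2044  0.07  ]
[372.8148 183.2593] 27 [ 0.6096 -0.1544  0.07  ]
[351. 189.] 15 [ 0.5975 -0.1086  0.07  ]
[409.2857 187.4286] 14 [ 0.6006 -0.2302  0.07  ]
[384.125 194.125] 8 [ 0.5866 -0.1771  0.07  ]
[375.5    208.2647] 102 [ 0.5571 -0.1581  0.07  ]
[415. 204.] 15 [ 0.5658 -0.2404  0.07  ]
[345.4    206.0182] 55 [ 0.5619 -0.096   0.07  ]
[411.375  221.3125] 16 [ 0.5299 -0.2311  0.07  ]
axis [ 0.5622 -0.1691] yaw -13.944004780505308 [0.0022 0.0033 0.0011 0.02   0.0043 0.0022 0.02   0.02   0.0034 0.0014
 0.0044]
scene axis [ 0.5619 -0.1686] -13.496794177139884 [0.0019 0.0039 0.0026 0.002  0.002  0.0037 0.0027 0.0015]
button (array([0.5868, 0.1894, 0.07  ]), array([-0.2006,  0.1254, -0.2321, -0.0165]))
cell top [array([0.6844, 0.1768, 0.07  ]), array([0.6865, 0.1789, 0.07  ])]
```

Button top triangulates to (0.587, 0.189, 0.070), a plausible height. Both views agree on the selector axis at (0.562, -0.169) and yaw about -13.7°. The handle sits on position 2, with its world angle at about 31°. Enlarged, the crop of the chosen box matches the description: cell behind, screwdriver in front.

```bash
cat >> h.py <<'E'
from scipy.spatial.transform import Rotation as R
AX=np.array([.562,-.169]); YAW=-13.7
def push_xy(phi,off,r=.045):
    f=np.radians(phi); return AX+r*np.array([np.cos(f),np.sin(f)])+off*np.array([-np.sin(f),np.cos(f)])
def delta(xy,z,ang,s=None):
    s=s or ctrl.state(); E=np.array(s["eef_rot"]); f=np.radians(ang)
    x=np.array([np.cos(f),np.sin(f),0]); zz=np.array([0,0,-1.]); G=np.c_[x,np.cross(zz,x),zz]
    return 1000*E.T@(np.r_[xy,z]-s["tool_pos"]), R.from_matrix(E.T@G).as_rotvec()
E
python3 - <<'E'
from h import *
p=push_xy(31.3,.036);print(p,delta(p,.33,31.3))
E
```

```text
[ 0.5817 -0.1149] (array([-256.6772, -515.5019,   74.4789]), array([-0.0016,  0.0009, -1.7953]))
```

>>> play_rows:
  motion:
    - {"jaw": 1, "translation": [-20, -40, 0], "delta_rot": [0, 0, -0.13]}
    - {"jaw": 1, "translation": [-40, -80, 0], "delta_rot": [0, 0, -0.26]}
    - {"jaw": 1, "translation": [-60, -120, 5], "delta_rot": [0, 0, -0.39]}
    - {"jaw": 1, "translation": [-80, -160, 10], "delta_rot": [0, 0, -0.52]}
    - {"jaw": 1, "translation": [-100, -200, 15], "delta_rot": [0, 0, -0.65]}
    - {"jaw": 1, "translation": [-120, -240, 20], "delta_rot": [0, 0, -0.78]}
    - {"jaw": 1, "translation": [-140, -280, 25], "delta_rot": [0, 0, -0.91]}
    - {"jaw": 1, "translation": [-160, -320, 30], "delta_rot": [0, 0, -1.04]}
    - {"jaw": 1, "translation": [-180, -360, 35], "delta_rot": [0, 0, -1.17]}
    - {"jaw": 1, "translation": [-200, -400, 45], "delta_rot": [0, 0, -1.3]}
    - {"jaw": 1, "translation": [-220, -440, 55], "delta_rot": [0, 0, -1.43]}
    - {"jaw": 1, "translation": [-240, -480, 65], "delta_rot": [0, 0, -1.56]}
    - {"jaw": 1, "translation": [-250, -505, 72], "delta_rot": [0, 0, -1.69]}
    - {"jaw": 1, "translation": [-257, -515.5, 74.5], "delta_rot": [0, 0, -1.795]}
    - {"jaw": 1, "translation": [-257, -515.5, 74.5], "delta_rot": [0, 0, -1.795]}
    - {"jaw": 1, "translation": [-257, -515.5, 74.5], "delta_rot": [0, 0, -1.795]}
    - {"jaw": 1, "translation": [-257, -515.5, 74.5], "delta_rot": [0, 0, -1.795]}
  newtons: 40

```text
clock: 1.8
tool_pos: [0.5812, -0.1157, 0.3303]
eef_rot: [[0.856, 0.517, -0.0], [0.517, -0.856, -0.0], [-0.0, 0.0, -1.0]]
wrist_force: [-0.3, -0.6, -0.5]
opening: 0.0001
```

Run:
```python
from h import *
s=optics.camera("scene"); st=ctrl.state()
for L in(.155,.173,.186):
    print(L,proj("scene",np.array(st["tool_pos"])+np.array(st["eef_rot"])[:,2]*L))
cv2.imwrite("pics/s1.png",cv2.resize(s[60:260,120:320],None,fx=3,fy=3,interpolation=cv2.INTER_CUBIC))
```

```text
0.155 [223.1818 157.772 ]
0.173 [224.0134 164.2327]
0.186 [224.5991 168.7825]
```

View pics/s1.png

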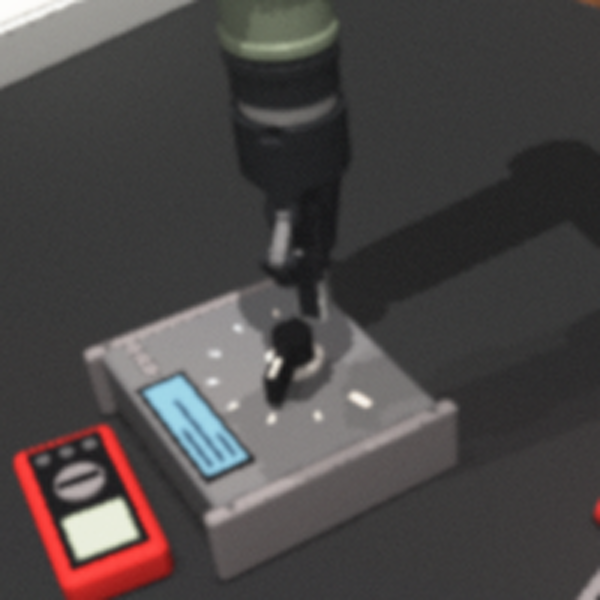

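>>> play_rows:
  motion:
    - {"jaw": 1, "translation": [0, 0, 15], "delta_rot": [0, 0, 0]}
    - {"jaw": 1, "translation": [0, 0, 30], "delta_rot": [0, 0, 0]}
    - {"jaw": 1, "translation": [0, 0, 45], "delta_rot": [0, 0, 0]}
    - {"jaw": 1, "translation": [0, 0, 58], "delta_rot": [0, 0, 0]}
    - {"jaw": 1, "translation": [0, 0, 66], "delta_rot": [0, 0, 0]}
    - {"jaw": 1, "translation": [0, 0, 70], "delta_rot": [0, 0, 0]}
    - {"jaw": 1, "translation": [0, 0, 70], "delta_rot": [0, 0, 0]}
    - {"jaw": 1, "translation": [0, 0, 70], "delta_rot": [0, 0, 0]}

```text
clock: 2.65
tool_pos: [0.582, -0.1151, 0.2607]
eef_rot: [[0.855, 0.519, 0.001], [0.519, -0.855, -0.0], [0.001, 0.001, -1.0]]
wrist_force: [-0.3, 0.1, -0.8]
opening: 0.0001
```

Run:
```python
from h import *
st=ctrl.state();print(st["tool_pos"],st["wrist_force"],st["qpos"])
for phi,off in [(31.3,.026),(31.3,.018)]+[(p,.018) for p in range(26,-30,-5)]:
    d,r=delta(push_xy(phi,off),.260,phi,st); print(phi,d.round(1),r.round(2))
s=optics.camera("scene")
cv2.imwrite("pics/s2.png",cv2.resize(s[100:250,140:290],None,fx=4,fy=4,interpolation=cv2.INTER_CUBIC))
```

```text
[ 0.582  -0.1151  0.2607] [-0.2733  0.1031 -0.7676] [-18.3114  30.5027 -15.3009  44.1521   0.0011  40.4152]
31.3 [-0.1  9.7  0.7] [ 0. -0. -0.]
31.3 [-0.1 17.7  0.7] [ 0. -0. -0.]
26 [ 1.4 21.9  0.7] [ 0.   -0.    0.09]
21 [ 2.4 26.   0.7] [ 0.   -0.    0.18]
16 [ 3.1 30.2  0.7] [ 0.   -0.    0.27]
11 [ 3.4 34.4  0.7] [ 0.   -0.    0.35]
6 [ 3.3 38.7  0.7] [ 0.   -0.    0.44]
1 [ 2.9 42.9  0.7] [ 0.   -0.    0.53]
-4 [ 2.1 47.   0.7] [ 0.   -0.    0.62]
-9 [ 0.9 51.1  0.7] [ 0.  -0.   0.7]
-14 [-0.6 55.   0.7] [ 0.   -0.    0.79]
-19 [-2.5 58.8  0.7] [ 0.   -0.    0.88]
-24 [-4.6 62.5  0.7] [ 0.   -0.    0.96]
-29 [-7.1 65.9  0.7] [ 0.   -0.    1.05]
```

View pics/s2.png

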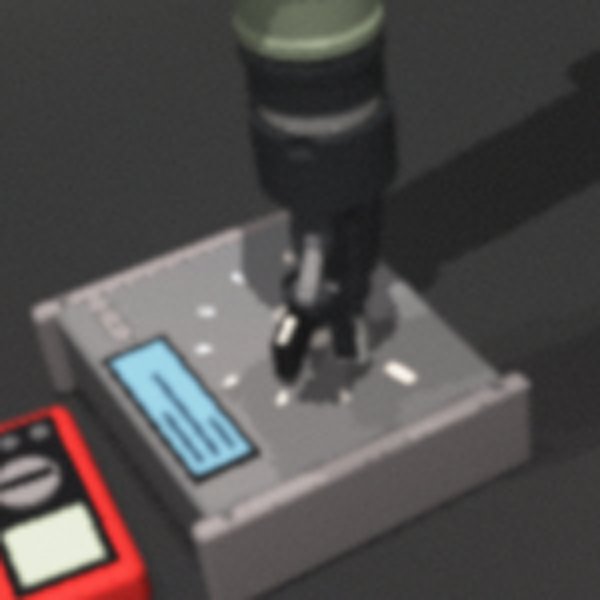

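The fingertip is at about (350,350) in the crop. That is on the handle's counter-clockwise flank, just above the deck and clear of it. I'll push the first two clicks or so.

>>> play_rows:
  motion:
    - {"jaw": 1, "translation": [0, 5, 0.5], "delta_rot": [0, 0, 0]}
    - {"jaw": 1, "translation": [0, 10, 0.5], "delta_rot": [0, 0, 0]}
    - {"jaw": 1, "translation": [0, 14, 0.5], "delta_rot": [0, 0, 0]}
    - {"jaw": 1, "translation": [0, 17.7, 0.5], "delta_rot": [0, 0, 0]}
    - {"jaw": 1, "translation": [1.4, 21.9, 0.5], "delta_rot": [0, 0, 0.09]}
    - {"jaw": 1, "translation": [2.4, 26, 0.5], "delta_rot": [0, 0, 0.18]}
    - {"jaw": 1, "translation": [3.1, 30.2, 0.5], "delta_rot": [0, 0, 0.27]}
    - {"jaw": 1, "translation": [3.4, 34.4, 0.5], "delta_rot": [0, 0, 0.35]}
    - {"jaw": 1, "translation": [3.3, 38.7, 0.5], "delta_rot": [0, 0, 0.44]}
    - {"jaw": 1, "translation": [2.9, 42.9, 0.5], "delta_rot": [0, 0, 0.53]}
    - {"jaw": 1, "translation": [2.1, 47, 0.5], "delta_rot": [0, 0, 0.62]}
    - {"jaw": 1, "translation": [0.9, 51.1, 0.5], "delta_rot": [0, 0, 0.7]}
    - {"jaw": 1, "translation": [-0.6, 55, 0.5], "delta_rot": [0, 0, 0.79]}
    - {"jaw": 1, "translation": [-2.5, 58.8, 0.5], "delta_rot": [0, 0, 0.88]}
    - {"jaw": 1, "translation": [-2.5, 58.8, 0.5], "delta_rot": [0, 0, 0.88]}
    - {"jaw": 1, "translation": [-2.5, 58.8, 0.5], "delta_rot": [0, 0, 0.88]}

```text
clock: 4.3
tool_pos: [0.6101, -0.1666, 0.2596]
eef_rot: [[0.945, -0.326, -0.0], [-0.326, -0.945, 0.0], [-0.0, -0.0, -1.0]]
wrist_force: [-0.5, 0.7, 0.4]
opening: 0.0
```

Run:
```python
from h import *
st=ctrl.state();print(st["tool_pos"],st["wrist_force"],st["wrist_torque"])
for phi,off in [(p,.018) for p in (-24,-29,-34,-38,-42,-45,-48,-51,-54,-56)]:
    d,r=delta(push_xy(phi,off),.260,phi,st); print(phi,d.round(1),r.round(2))
s=optics.camera("scene"); t=optics.camera("top")
a=cv2.resize(s[110:230,150:270],None,fx=3.3,fy=3.3,interpolation=cv2.INTER_CUBIC)
b=cv2.resize(t[130:250,320:440],None,fx=3.3,fy=3.3,interpolation=cv2.INTER_CUBIC)
cv2.imwrite("pics/s3.png",np.hstack([a,b]))
```

```text
[ 0.6101 -0.1666  0.2596] [-0.4811  0.6678  0.4044] [-0.0441  0.0095 -0.0225]
-24 [ 1.7  3.9 -0.4] [-0.    0.    0.09]
-29 [ 2.7  8.  -0.4] [-0.    0.    0.17]
-34 [ 3.4 12.2 -0.4] [-0.    0.    0.26]
-38 [ 3.7 15.5 -0.4] [-0.    0.    0.33]
-42 [ 3.7 18.9 -0.4] [-0.   0.   0.4]
-45 [ 3.6 21.4 -0.4] [-0.    0.    0.45]
-48 [ 3.4 24.  -0.4] [-0.    0.    0.51]
-51 [ 3.  26.5 -0.4] [-0.    0.    0.56]
-54 [ 2.5 29.  -0.4] [-0.    0.    0.61]
-56 [ 2.1 30.6 -0.4] [-0.    0.    0.64]
```

View pics/s3.png

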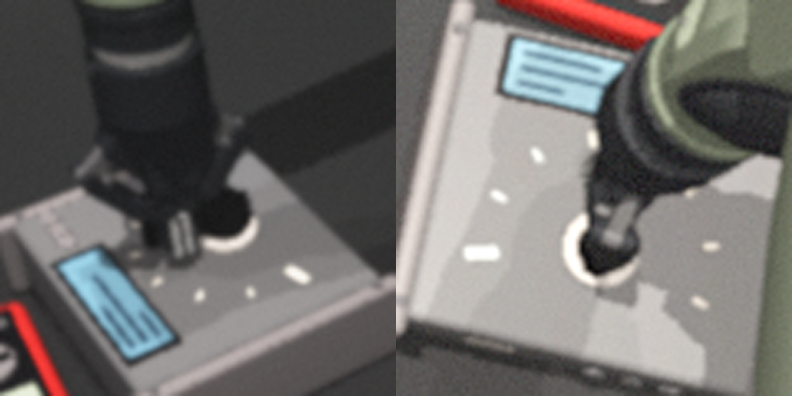

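>>> play_rows:
  motion:
    - {"jaw": 1, "translation": [1.7, 3.9, 0], "delta_rot": [0, 0, 0.09]}
    - {"jaw": 1, "translation": [2.7, 8, 0], "delta_rot": [0, 0, 0.17]}
    - {"jaw": 1, "translation": [3.4, 12.2, 0], "delta_rot": [0, 0, 0.26]}
    - {"jaw": 1, "translation": [3.7, 15.5, 0], "delta_rot": [0, 0, 0.33]}
    - {"jaw": 1, "translation": [3.7, 17.2, 0], "delta_rot": [0, 0, 0.36]}
    - {"jaw": 1, "translation": [3.7, 17.2, 0], "delta_rot": [0, 0, 0.36]}
    - {"jaw": 1, "translation": [3.7, 17.2, 0], "delta_rot": [0, 0, 0.36]}

```text
clock: 5.1
tool_pos: [0.608, -0.1839, 0.2597]
eef_rot: [[0.77, -0.639, 0.0], [-0.639, -0.77, -0.0], [0.0, 0.0, -1.0]]
wrist_force: [-0.1, -0.5, -0.7]
opening: 0.0
```

Run:
```python
from h import *
st=ctrl.state();print(st["tool_pos"],st["wrist_force"],st["wrist_torque"])
E=np.array(st["eef_rot"]);print("tool-frame force",E.T@st["wrist_force"])
for phi,off in [(p,.018) for p in (-42,-45,-48,-51,-54,-56)]:
    d,r=delta(push_xy(phi,off),.260,phi,st); print(phi,d.round(1),r.round(2))
s=optics.camera("scene"); t=optics.camera("top")
a=cv2.resize(s[110:230,150:270],None,fx=3.3,fy=3.3,interpolation=cv2.INTER_CUBIC)
b=cv2.resize(t[130:250,320:440],None,fx=3.3,fy=3.3,interpolation=cv2.INTER_CUBIC)
cv2.imwrite("pics/s4.png",np.hstack([a,b]))
```

```text
[ 0.608  -0.1839  0.2597] [-0.0742 -0.4712 -0.6745] [ 0.045 -0.094  0.015]
tool-frame force [0.2437 0.4099 0.6746]
-42 [ 0.8  1.7 -0.3] [ 0.   -0.    0.04]
-45 [ 1.6  4.2 -0.3] [ 0.   -0.    0.09]
-48 [ 2.2  6.6 -0.3] [ 0.   -0.    0.15]
-51 [ 2.8  9.1 -0.3] [ 0.  -0.   0.2]
-54 [ 3.2 11.6 -0.3] [ 0.   -0.    0.25]
-56 [ 3.3 13.3 -0.3] [ 0.   -0.    0.28]
```

View pics/s4.png

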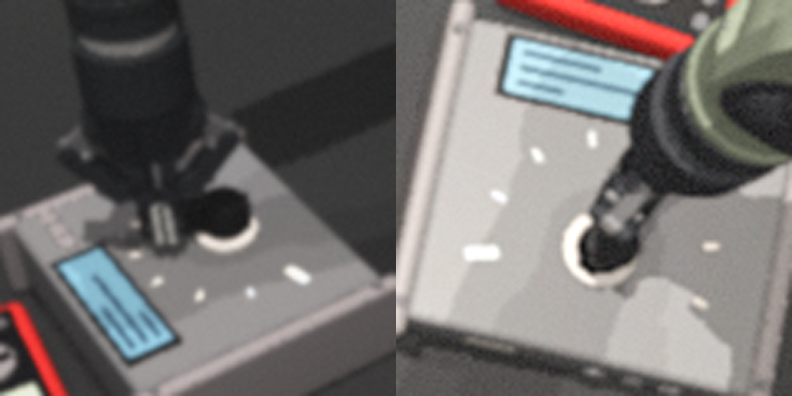

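The force is about zero at a pusher angle of -40°, which is ambiguous this close to the tip-over point. I'll back off, lift and look.

>>> play_rows:
  motion:
    - {"jaw": 1, "translation": [0, -6, 0], "delta_rot": [0, 0, 0]}
    - {"jaw": 1, "translation": [0, -14, 0], "delta_rot": [0, 0, 0]}
    - {"jaw": 1, "translation": [0, -20, -10], "delta_rot": [0, 0, 0]}
    - {"jaw": 1, "translation": [0, -20, -40], "delta_rot": [0, 0, 0]}
    - {"jaw": 1, "translation": [0, -45, -70], "delta_rot": [0, 0, 0]}
    - {"jaw": 1, "translation": [0, -80, -80], "delta_rot": [0, 0, 0]}
    - {"jaw": 1, "translation": [0, -115, -80], "delta_rot": [0, 0, 0]}
    - {"jaw": 1, "translation": [0, -115, -80], "delta_rot": [0, 0, 0]}
    - {"jaw": 1, "translation": [0, -115, -80], "delta_rot": [0, 0, 0]}

```text
clock: 6.1
tool_pos: [0.6819, -0.0944, 0.34]
eef_rot: [[0.77, -0.638, -0.0], [-0.638, -0.77, -0.001], [0.0, 0.0, -1.0]]
wrist_force: [0.4, 0.0, 0.7]
opening: 0.0002
```

Run:
```python
from h import *
s=optics.camera("scene"); t=optics.camera("top")
a=cv2.resize(s[110:230,150:270],None,fx=3.3,fy=3.3,interpolation=cv2.INTER_CUBIC)
b=cv2.resize(t[130:250,320:440],None,fx=3.3,fy=3.3,interpolation=cv2.INTER_CUBIC)
cv2.imwrite("pics/s5.png",np.hstack([a,b]))
```

```text
(no output)
```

View pics/s5.png

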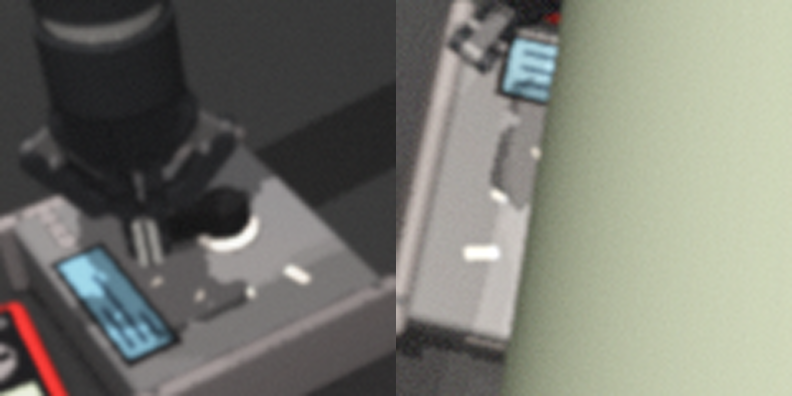

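>>> play_rows:
  motion:
    - {"jaw": 1, "translation": [-45, 0, -20], "delta_rot": [0, 0, 0]}
    - {"jaw": 1, "translation": [-90, 0, -20], "delta_rot": [0, 0, 0]}
    - {"jaw": 1, "translation": [-135, 5, -20], "delta_rot": [0, 0, 0]}
    - {"jaw": 1, "translation": [-180, 0, -20], "delta_rot": [0, 0, 0]}
    - {"jaw": 1, "translation": [-220, -20, -20], "delta_rot": [0, 0, 0]}
    - {"jaw": 1, "translation": [-220, -20, -20], "delta_rot": [0, 0, 0]}
    - {"jaw": 1, "translation": [-220, -20, -20], "delta_rot": [0, 0, 0]}

```text
clock: 6.9
tool_pos: [0.5247, 0.0604, 0.3601]
eef_rot: [[0.769, -0.639, 0.001], [-0.639, -0.769, -0.001], [0.001, 0.0, -1.0]]
wrist_force: [0.5, 0.0, 1.2]
opening: -0.0002
```

Run:
```python
from h import *
s=optics.camera("scene"); t=optics.camera("top")
a=cv2.resize(s[110:230,150:270],None,fx=3.3,fy=3.3,interpolation=cv2.INTER_CUBIC)
b=cv2.resize(t[130:250,320:440],None,fx=3.3,fy=3.3,interpolation=cv2.INTER_CUBIC)
cv2.imwrite("pics/s6.png",np.hstack([a,b]))
```

```text
(no output)
```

View pics/s6.png

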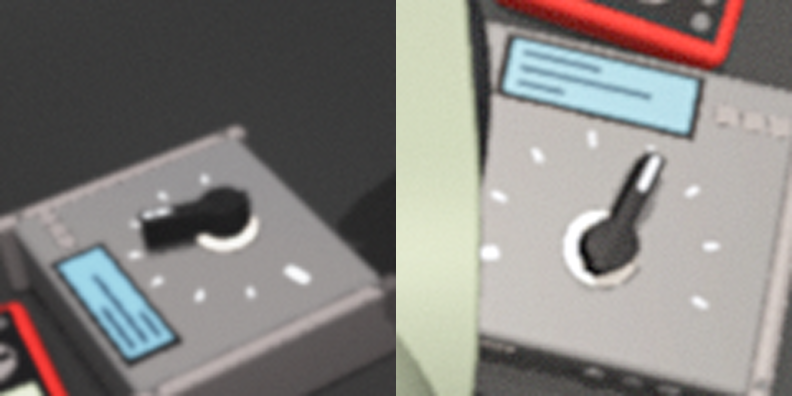

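The right view shows the handle on the fifth mark, counting the long one as 0: (490,252)=0, (499,196)=1, (538,155)=2, (592,138)=3, and 4 sits under the nose at (652,150). So the selector is on position 4 and needs one more click.

Run:
```python
from h import *
st=ctrl.state()
d,r=delta(push_xy(-28.7,.036),.36,-28.7,st);print(d,r)
# subsequent moves relative to the commanded approach pose
f=np.radians(-28.7);x=np.array([np.cos(f),np.sin(f),0]);z=np.array([0,0,-1.]);G=np.c_[x,np.cross(z,x),z]
st2=dict(tool_pos=np.r_[push_xy(-28.7,.036),.36],eef_rot=G)
for phi,off in[(-28.7,.025),(-28.7,.018),(-33,.018),(-37,.018),(-41,.018),(-45,.018),(-48,.018),(-51,.018),(-54,.018),(-57,.018)]:
    d,r=delta(push_xy(phi,off),.260,phi,st2);print(phi,d.round(1),r.round(2))
```

```text
[211.4459 108.0794   0.115 ] [ 0.     -0.001  -0.1946]
-28.7 [ -0.  11. 100.] [0. 0. 0.]
-28.7 [ -0.  18. 100.] [0. 0. 0.]
-33 [  1.2  21.4 100. ] [0.   0.   0.08]
-37 [  2.1  24.7 100. ] [0.   0.   0.14]
-41 [  2.8  28.  100. ] [0.   0.   0.21]
-45 [  3.2  31.4 100. ] [0.   0.   0.28]
-48 [  3.4  33.9 100. ] [0.   0.   0.34]
-51 [  3.5  36.4 100. ] [0.   0.   0.39]
-54 [  3.4  39.  100. ] [0.   0.   0.44]
-57 [  3.2  41.5 100. ] [0.   0.   0.49]
```

>>> play_rows:
  motion:
    - {"jaw": 1, "translation": [40, 20, 0], "delta_rot": [0, 0, -0.05]}
    - {"jaw": 1, "translation": [80, 40, 0], "delta_rot": [0, 0, -0.1]}
    - {"jaw": 1, "translation": [120, 60, 0], "delta_rot": [0, 0, -0.15]}
    - {"jaw": 1, "translation": [160, 80, 0], "delta_rot": [0, 0, -0.19]}
    - {"jaw": 1, "translation": [195, 99, 0], "delta_rot": [0, 0, -0.195]}
    - {"jaw": 1, "translation": [211.5, 108, 0], "delta_rot": [0, 0, -0.195]}
    - {"jaw": 1, "translation": [211.5, 108, 0], "delta_rot": [0, 0, -0.195]}
    - {"jaw": 1, "translation": [211.5, 108, 20], "delta_rot": [0, 0, -0.195]}
    - {"jaw": 1, "translation": [211.5, 108, 40], "delta_rot": [0, 0, -0.195]}
    - {"jaw": 1, "translation": [211.5, 108, 60], "delta_rot": [0, 0, -0.195]}
    - {"jaw": 1, "translation": [211.5, 108, 80], "delta_rot": [0, 0, -0.195]}
    - {"jaw": 1, "translation": [211.5, 108, 93], "delta_rot": [0, 0, -0.195]}
    - {"jaw": 1, "translation": [211.5, 108, 100], "delta_rot": [0, 0, -0.195]}
    - {"jaw": 1, "translation": [211.5, 108, 100], "delta_rot": [0, 0, -0.195]}
    - {"jaw": 1, "translation": [211.5, 108, 100], "delta_rot": [0, 0, -0.195]}

```text
clock: 8.5
tool_pos: [0.619, -0.1579, 0.2604]
eef_rot: [[0.878, -0.479, 0.001], [-0.479, -0.878, -0.0], [0.001, -0.0, -1.0]]
wrist_force: [-0.1, -0.7, 0.7]
opening: 0.0003
```

>>> play_rows:
  motion:
    - {"jaw": 1, "translation": [0, 6, 0], "delta_rot": [0, 0, 0]}
    - {"jaw": 1, "translation": [0, 11, 0], "delta_rot": [0, 0, 0]}
    - {"jaw": 1, "translation": [0, 15, 0], "delta_rot": [0, 0, 0]}
    - {"jaw": 1, "translation": [0, 18, 0], "delta_rot": [0, 0, 0]}
    - {"jaw": 1, "translation": [1.2, 21.4, 0], "delta_rot": [0, 0, 0.08]}
    - {"jaw": 1, "translation": [2.1, 24.7, 0], "delta_rot": [0, 0, 0.14]}
    - {"jaw": 1, "translation": [2.8, 28, 0], "delta_rot": [0, 0, 0.21]}
    - {"jaw": 1, "translation": [3.2, 31.4, 0], "delta_rot": [0, 0, 0.28]}
    - {"jaw": 1, "translation": [3.4, 33.9, 0], "delta_rot": [0, 0, 0.34]}
    - {"jaw": 1, "translation": [3.5, 36.4, 0], "delta_rot": [0, 0, 0.39]}
    - {"jaw": 1, "translation": [3.4, 39, 0], "delta_rot": [0, 0, 0.44]}
    - {"jaw": 1, "translation": [3.4, 39, 0], "delta_rot": [0, 0, 0.44]}
    - {"jaw": 1, "translation": [3.4, 39, 0], "delta_rot": [0, 0, 0.44]}

```text
clock: 9.8
tool_pos: [0.603, -0.1938, 0.2597]
eef_rot: [[0.591, -0.807, 0.0], [-0.807, -0.591, 0.0], [-0.0, -0.0, -1.0]]
wrist_force: [-0.6, 0.2, -1.2]
opening: 0.0001
```

>>> play_rows:
  motion:
    - {"jaw": 1, "translation": [0, -6, 0], "delta_rot": [0, 0, 0]}
    - {"jaw": 1, "translation": [0, -14, 0], "delta_rot": [0, 0, 0]}
    - {"jaw": 1, "translation": [0, -20, -10], "delta_rot": [0, 0, 0]}
    - {"jaw": 1, "translation": [0, -24, -40], "delta_rot": [0, 0, 0]}
    - {"jaw": 1, "translation": [0, -24, -80], "delta_rot": [0, 0, 0]}
    - {"jaw": 1, "translation": [-10, -40, -100], "delta_rot": [0, 0, 0]}
    - {"jaw": 1, "translation": [-45, -60, -100], "delta_rot": [0, 0, 0]}
    - {"jaw": 1, "translation": [-85, -80, -100], "delta_rot": [0, 0, 0]}
    - {"jaw": 1, "translation": [-125, -100, -100], "delta_rot": [0, 0, 0]}
    - {"jaw": 1, "translation": [-165, -120, -100], "delta_rot": [0, 0, 0]}
    - {"jaw": 1, "translation": [-200, -140, -100], "delta_rot": [0, 0, 0]}
    - {"jaw": 1, "translation": [-225, -150, -100], "delta_rot": [0, 0, 0]}
    - {"jaw": 1, "translation": [-225, -150, -100], "delta_rot": [0, 0, 0]}
    - {"jaw": 1, "translation": [-225, -150, -100], "delta_rot": [0, 0, 0]}

```text
clock: 11.2
tool_pos: [0.5914, 0.0775, 0.3605]
eef_rot: [[0.592, -0.806, 0.001], [-0.806, -0.592, -0.0], [0.001, -0.001, -1.0]]
wrist_force: [0.4, -0.6, -0.3]
opening: 0.0
```

Run:
```python
from h import *
s=optics.camera("scene"); t=optics.camera("top")
a=cv2.resize(s[110:230,150:270],None,fx=3.3,fy=3.3,interpolation=cv2.INTER_CUBIC)
b=cv2.resize(t[130:250,320:440],None,fx=3.3,fy=3.3,interpolation=cv2.INTER_CUBIC)
cv2.imwrite("pics/s7.png",np.hstack([a,b])); cv2.imwrite("pics/t7.png",t)
print(ctrl.state()["tool_pos"])
d,r=delta([.587,.189],.30,20);print(d,r)
```

```text
[0.5916 0.076  0.3601]
[-93.9786 -62.893   60.0708] [ 0.0001 -0.001  -1.2886]
```

View pics/s7.png

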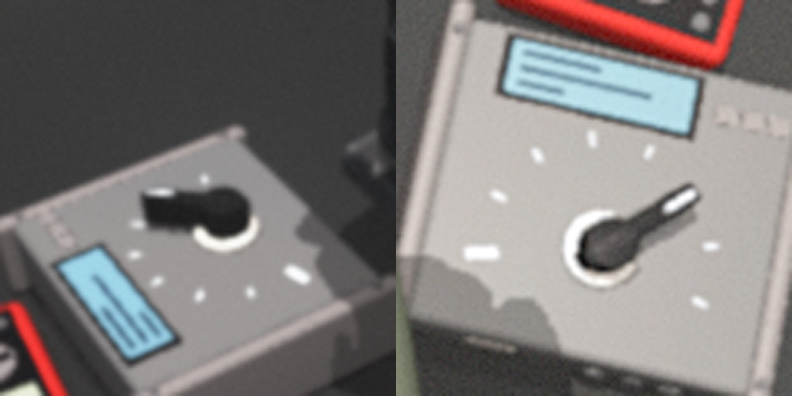

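Position 5 confirmed: marks 0–4 are visible, the nose covers 5 at about (695,188), and 6 (711,245) and 7 (699,302) are free. Next is the button.

>>> play_rows:
  motion:
    - {"jaw": 1, "translation": [-30, -20, 10], "delta_rot": [0, 0, 0]}
    - {"jaw": 1, "translation": [-60, -40, 30], "delta_rot": [0, 0, 0]}
    - {"jaw": 1, "translation": [-85, -57, 50], "delta_rot": [0, 0, 0]}
    - {"jaw": 1, "translation": [-94, -63, 70], "delta_rot": [0, 0, 0]}
    - {"jaw": 1, "translation": [-94, -63, 90], "delta_rot": [0, 0, 0]}
    - {"jaw": 1, "translation": [-94, -63, 100], "delta_rot": [0, 0, 0]}
    - {"jaw": 1, "translation": [-94, -63, 100], "delta_rot": [0, 0, 0]}
    - {"jaw": 1, "translation": [-94, -63, 100], "delta_rot": [0, 0, 0]}

```text
clock: 12.1
tool_pos: [0.5872, 0.1887, 0.2602]
eef_rot: [[0.589, -0.808, 0.001], [-0.808, -0.589, 0.0], [0.0, -0.0, -1.0]]
wrist_force: [0.8, -0.6, -0.7]
opening: -0.0001
```

Run:
```python
from h import *
s=optics.camera("scene"); st=ctrl.state(); print(st["tool_pos"],st["wrist_force"])
d,r=delta([.587,.189],.25,0);print(d)
cv2.imwrite("pics/s8.png",cv2.resize(s[180:330,270:420],None,fx=4,fy=4,interpolation=cv2.INTER_CUBIC))
```

```text
[0.5873 0.1889 0.2607] [0.5565 0.5321 0.5614]
[-0.3141  0.1911 10.722 ]
```

View pics/s8.png

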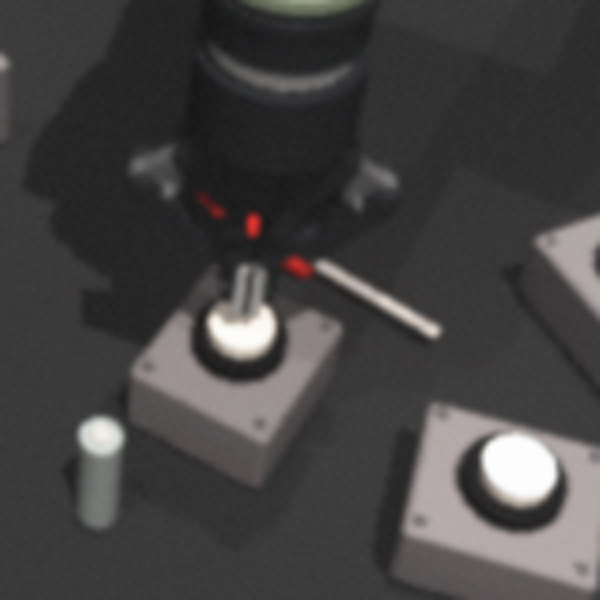

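The tip at (245,315) in the crop is centred over the right box's button (243,330). I'll descend in small steps and watch the force.

>>> play_rows:
  motion:
    - {"jaw": 1, "translation": [0, 0, 5], "delta_rot": [0, 0, 0]}
    - {"jaw": 1, "translation": [0, 0, 10], "delta_rot": [0, 0, 0]}
    - {"jaw": 1, "translation": [0, 0, 13], "delta_rot": [0, 0, 0]}
    - {"jaw": 1, "translation": [0, 0, 15], "delta_rot": [0, 0, 0]}
    - {"jaw": 1, "translation": [0, 0, 17], "delta_rot": [0, 0, 0]}
    - {"jaw": 1, "translation": [0, 0, 17], "delta_rot": [0, 0, 0]}
    - {"jaw": 1, "translation": [0, 0, 17], "delta_rot": [0, 0, 0]}

```text
clock: 12.85
tool_pos: [0.5864, 0.1896, 0.2429]
eef_rot: [[0.591, -0.807, -0.0], [-0.807, -0.591, -0.0], [0.0, 0.0, -1.0]]
wrist_force: [-2.0, -1.6, 2.9]
opening: -0.0003
```

Contact has started: Fz is 2.9 N. I'll go on in 1.5–2 mm steps.

>>> play_rows:
  motion:
    - {"jaw": 1, "translation": [0, 0, 1], "delta_rot": [0, 0, 0]}
    - {"jaw": 1, "translation": [0, 0, 2], "delta_rot": [0, 0, 0]}
    - {"jaw": 1, "translation": [0, 0, 3], "delta_rot": [0, 0, 0]}
    - {"jaw": 1, "translation": [0, 0, 4], "delta_rot": [0, 0, 0]}
    - {"jaw": 1, "translation": [0, 0, 4], "delta_rot": [0, 0, 0]}
    - {"jaw": 1, "translation": [0, 0, 4], "delta_rot": [0, 0, 0]}

```text
clock: 13.45
tool_pos: [0.5864, 0.1896, 0.2394]
eef_rot: [[0.591, -0.807, 0.0], [-0.807, -0.591, -0.0], [0.0, -0.0, -1.0]]
wrist_force: [-3.6, -1.6, 9.3]
opening: 0.0002
```

>>> play_rows:
  motion:
    - {"jaw": 1, "translation": [0, 0, 0.7], "delta_rot": [0, 0, 0]}
    - {"jaw": 1, "translation": [0, 0, 1.4], "delta_rot": [0, 0, 0]}
    - {"jaw": 1, "translation": [0, 0, 2], "delta_rot": [0, 0, 0]}
    - {"jaw": 1, "translation": [0, 0, 2], "delta_rot": [0, 0, 0]}
    - {"jaw": 1, "translation": [0, 0, 2], "delta_rot": [0, 0, 0]}

```text
clock: 13.95
tool_pos: [0.5863, 0.1896, 0.2392]
eef_rot: [[0.591, -0.807, 0.001], [-0.807, -0.591, -0.0], [0.001, -0.001, -1.0]]
wrist_force: [-8.2, -3.1, 21.8]
opening: -0.0
```

It has bottomed out: z is stuck at 0.2392 while the force rises from 9 to 22 N, well above the 5 N needed. Releasing.

>>> play_rows:
  motion:
    - {"jaw": 1, "translation": [0, 0, -3], "delta_rot": [0, 0, 0]}
    - {"jaw": 1, "translation": [0, 0, -7], "delta_rot": [0, 0, 0]}
    - {"jaw": 1, "translation": [0, 0, -12], "delta_rot": [0, 0, 0]}
    - {"jaw": 1, "translation": [0, 0, -25], "delta_rot": [0, 0, 0]}
    - {"jaw": 1, "translation": [0, 0, -55], "delta_rot": [0, 0, 0]}
    - {"jaw": 1, "translation": [0, 0, -95], "delta_rot": [0, 0, 0]}
    - {"jaw": 1, "translation": [0, 0, -125], "delta_rot": [0, 0, 0]}
    - {"jaw": 1, "translation": [-40, 0, -125], "delta_rot": [0, 0, 0]}
    - {"jaw": 1, "translation": [-80, 0, -125], "delta_rot": [0, 0, 0]}
    - {"jaw": 1, "translation": [-120, 0, -125], "delta_rot": [0, 0, 0]}
    - {"jaw": 1, "translation": [-155, 10, -125], "delta_rot": [0, 0, 0]}
    - {"jaw": 1, "translation": [-180, 10, -125], "delta_rot": [0, 0, 0]}
    - {"jaw": 1, "translation": [-180, 10, -125], "delta_rot": [0, 0, 0]}
    - {"jaw": 1, "translation": [-180, 10, -125], "delta_rot": [0, 0, 0]}

```text
clock: 15.35
tool_pos: [0.4722, 0.3294, 0.3623]
eef_rot: [[0.592, -0.806, 0.001], [-0.806, -0.592, 0.0], [0.001, -0.001, -1.0]]
wrist_force: [0.8, -1.1, -0.1]
opening: -0.0
```

Run:
```python
from h import *
s=optics.camera("scene");t=optics.camera("top");st=ctrl.state();print(st["clock"],st["tool_pos"],st["wrist_force"])
cv2.imwrite("pics/f_s.png",s);cv2.imwrite("pics/f.png",np.vstack([np.hstack([cv2.resize(x[a:a+120,b:b+120],None,fx=2.4,fy=2.4,interpolation=cv2.INTER_CUBIC) for x,a,b in r]) for r in(((s,200,280),(t,130,320)),((cv2.imread("pics/scene0.png"),200,280),(cv2.imread("pics/top0.png"),130,320)))]))
m=np.zeros(s.shape[:2],bool);m[225:380,280:460]=s[225:380,280:460].min(2)>185
for c,A,bb in blobs(m,20,600):print(c,A)
cv2.imwrite("pics/f_t.png",t)
```

```text
15.45 [0.4729 0.3285 0.362 ] [-0.4012 -0.0514 -0.0001]
[435.1048 242.3306] 124
[363.5 253.7] 60
[330.0457 260.066 ] 197
[294.75   288.5333] 60
[399.5665 296.2618] 233
[333.4338 356.3508] 325
```

View pics/f.png

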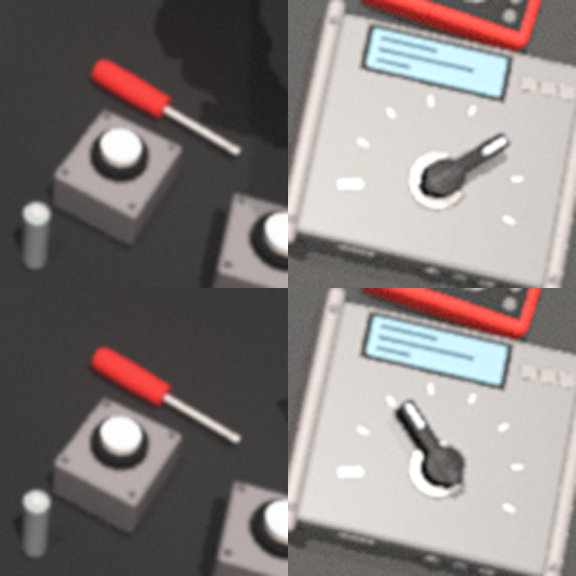

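View pics/f_s.png

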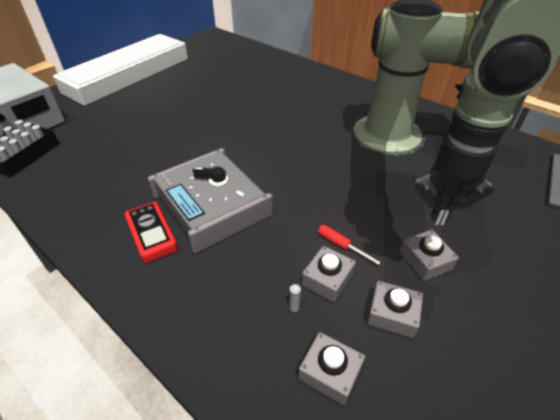

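The button blob is at the same pixel (330.05,260.07) as before, so it is back up and the box hasn't moved. The selector is on 5 and the bystanders are where they were. The arm is in free air.

```bash
python3 -c "
from bench import ctrl
print(ctrl.hand_in())"
```

```text
the job is handed in; nothing more can be done
None
```

The job is done and handed in at about 15.5 s of the 58 s allowed; no verdict was reported.

- **Selector:** It started on position 2. I pushed the handle round from its side with the closed fingertips in two goes, 2→4 and then 4→5. A picture from above showed it on position 5 before I touched the button, and again at the end. One reading was unclear: partway through, the wrist force couldn't tell me whether the handle had clicked over. I backed off and looked; it was on 4, so I pushed one more click.
- **Start button:** I pressed the button on the box farthest to the robot's right. It reached a hard stop: the arm stopped moving down while the force rose to 22 N, well above the 5 N needed. I then lifted off. There was also about 8 N of sideways force during the press.
- **Last checks:** The button was back up and, with its box, at the same place in the image as at the start. The cell and screwdriver hadn't moved, the multimeter looked unmoved, and the arm was touching nothing. None of these final checks failed or disagreed.

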